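# Load the keyed bracket into the welding nest

## Task

Two notched steel brackets lie on the welding bench, and they are mirror images of each other. Pick the one whose corner notch can fit over the square key block in the corner of the welding nest, turn it so that notch and key match, and seat it flat on the floor of the nest. Leave the other bracket where it lies.

Things in the scene. Friction and masses are not known exactly. Their poses are not given: they have to be found in the camera images.
- bracket: The bracket that fits, 0.5 kg: steel plate 110 x 80 x 8 mm lying flat, on its middle an upright web to grip, 60 mm long (along x), 10 thick, 45 high (top 53 above the underside). A 30 x 30 mm notch replaces the corner at +x, +y (x 25 to 55, y 10 to 40). Origin: centre of the full 110 x 80 outline's underside, below the web's middle; x along the 110 mm side, z up. Any yaw.
- other_bracket: The bracket of the wrong hand, to be left alone: same plate, web, sizes, origin and axes as the fitting one, but mirrored: its 30 x 30 mm notch is the corner at +x, -y.
- nest: Fixed nest: dark base 146 x 116 x 18 mm, rails 12 wide, 12 high round a 122 x 92 pocket (6 mm play a side). Key block 30 x 30, 22 high, fills the pocket's +x, +y corner (x 31 to 61, y 16 to 46). Origin: centre of base underside; x along the 146 side, z up. Bracket is home with its axes along the nest's, same sense, its origin 18 mm above the nest's; half a turn wrong, it rides on the key.
There are look-alikes about, which are no part of the job. What is shaped like the bracket but blue or purple is not meant.

How it is judged:
By the outcome, as a careful person would: the job done as asked, in the order asked, and still so for the second after the job is handed in, with the robot touching nothing.
It also fails if it takes over 40 s, if anything falls off the work surface, if the arm or the gripper's body presses on something with over 40 N, if the wrist force passes 120 N, or if a joint passes its speed limit or range.

## Robot

A 6-joint arm with a two-finger parallel gripper is mounted at the origin on the work surface. World frame = base frame: x ahead of the robot, y to its left, z up, the work surface at z = 0. Lengths are in mm, angles in rad, forces in N, time in s.
With the tool pointing down it reaches from about 400 to 925 mm from the base axis. Payload 12.5 kg.
Tool frame: the origin (TCP) lies midway between the tips of the shut fingers; the grasp point (between the pads) lies 19 mm behind it (env.tcp_to_grasp is the distance from the TCP to the grasp point, in mm); z points along the fingers, y is the line along which they close (so a half turn about z gives the same grasp; the last joint's range is limited). The gripper opens to 95 mm and grips with 3 to 60 N. Pads are 20 mm wide; open, the fingers measure 119 mm over their backs; the gripper's body (75 mm by 180 mm) begins 59 mm behind the grasp point.
Start: joints at [1.095, 0.491, 1.559, -0, 1.092, -0.106], TCP at [225.878, 582.774, 214.661] pointing down, gripper open.
Joint ranges: [-3.1, 3.1], [-0.84, 2.19], [0.05, 2.79], [-1.13, 4.28], [0.06, 2.93], [-2.69, 2.69]. Speed limits (rad/s): [2.22, 2.22, 2.79, 3.14, 3.14, 3.14].

## Interface

Orientations are given as [roll, pitch, yaw] about the fixed x, y, z axes, in that order (R = Rz(yaw) Ry(pitch) Rx(roll)).
In Python, from cell import env gives the robot as it stands. The module is installed in compiled form; this text tells all that it offers.
- The arm moves only by the tool step_arm, never from a script. Its argument "plan" is a list that holds one entry, the list of rows, each a list of 5 numbers: the shift along the tool's x, y, z in mm, then the turn about the tool's z in degrees, then the opening, from -1 (shut) to 1 (fully open). A call has 1 to 8 rows; each row is the pose to reach, as a shift and turn from the pose commanded when the call began, along the tool's axes at that moment; what a row does not reach only later rows make up. A row lasts 1/12 s, in which the tool goes at most 41.7 mm and 7.16 degrees, less where a joint would pass 70% of its speed; a pose out of reach is approached as far as the arm can. A call with a gripper value outside its range is refused whole. The fingers move at their own pace and stop on an object; the grip force is fixed at half the most. Time passes only in rows, so rows that repeat a pose let the fingers close. It gives the time, the measured TCP pose, the force, the opening and the grip force at its end, in the units of the state.
- env.state(): the state, without advancing time (a new reading comes with each control period).
- env.read_camera(name): name is "scene" or "side" or "wrist"; returns the picture (480x640x3 uint8, blue, green, red); there is no depth.
- env.get_calibration(name): a dict with "K" (3x3 intrinsics, pixels), "extrinsics" (4x4, takes a point from world to camera coordinates). Camera axes: x right, y up, looking along -z (the intrinsics and any distortion apply to the point x, -y, -z); pixel columns grow to the right and rows downward; lengths in mm; the calibration is good to about 2 mm. A picture is of the moment at which its call begins: read the wrist's pose just before it. get_calibration takes no time and is no camera call; for the wrist camera it gives the pose at the moment of the call.
- env.job_done(): hands the job in; it is judged then, once.
The state is a dict: "t": time; "joints": joint angles; "qvel": joint speeds; "tau": joint torques, N m; "eef_pos": TCP position; "tcp_rot": TCP orientation; "ft_force": force on the tool from outside, world axes, zero at the start; "moment": the same for the moment, N m; "opening": opening from 0.0 (shut) to 1.0 (fully open); "grip_force": force on a finger pad.
Only numpy, scipy, OpenCV 4.12 (cv2) and the standard library are available. Lean on these libraries where they do the work, as an engineer would, in place of code of your own. Each camera call takes 0.05 s, during which the arm holds its last target. There are 200 camera calls.

## Working session

There is one attempt and no reset: what is moved stays moved. The work goes in short steps, Python scripts to look and compute and a tool call to move; the robot and the scene stay as the last step left them, time stands still between calls to the robot, and variables do not carry over. Pictures are saved under pics/ and viewed, at most 10 in all, crops included, and the job is handed in when it is done.

Besides the shell and the picture viewer there is one more tool, called as name([rows], argument=value, ...), one row to a line, values as JSON. step_arm: Moves the arm, as the interface text tells. Its arguments: {"type":"object","properties":{"plan":{"type":"array"}},"required":["plan"]}

```bash
mkdir -p pics
cat > h.py <<'E'
import numpy as np, cv2
from cell import env
def cal(n):
    c=env.get_calibration(n); return np.array(c["K"]),np.array(c["extrinsics"]),c
def ray(n,uv,c=None):
    K,E,_=c or cal(n); p=np.linalg.inv(K)@[uv[0],uv[1],1]
    d=E[:3,:3].T@(p*[1,-1,-1]); return -E[:3,:3].T@E[:3,3],d/np.linalg.norm(d)
def onz(n,uv,z,c=None):
    o,d=ray(n,uv,c); return o+d*(z-o[2])/d[2]
def proj(n,P,c=None):
    K,E,_=c or cal(n); q=(E[:3,:3]@np.array(P,float)+E[:3,3])*[1,-1,-1]; q=K@q; return q[:2]/q[2]
def two(r1,r2):
    (a,d),(b,e)=r1,r2; s=np.linalg.lstsq(np.c_[d,-e],b-a,rcond=None)[0]
    p,q=a+d*s[0],b+e*s[1]; return (p+q)/2,np.linalg.norm(p-q)
E
python3 - <<'E'
from h import *
print(env.state())
for n in("scene","side","wrist"):
    c=cal(n);im=env.read_camera(n);cv2.imwrite(f"pics/{n}0.png",im);print(n,c[2].keys(),c[0].tolist(),(-c[1][:3,:3].T@c[1][:3,3]).round())
E
```

```text
{'t': 0.0, 'joints': array([ 1.09539480e+00,  4.91541819e-01,  1.55943835e+00, -1.80674960e-05,
        1.09172201e+00, -1.05593816e-01]), 'qvel': array([ 0.00142164, -0.00069967, -0.00053637,  0.00032552,  0.0005006 ,
        0.00137188]), 'tau': array([ 5.04952859e-04, -6.12640572e+01, -2.58167928e+01,  6.91689667e-02,
        4.83422284e-02, -9.82184292e-05]), 'eef_pos': array([225.76401352, 582.53679756, 214.07660116]), 'tcp_rot': array([-3.14048762e+00, -1.01006019e-04,  2.77179323e+00]), 'ft_force': array([-0.04087387, -0.28490874, -0.08926299]), 'moment': array([0.01599865, 0.05535258, 0.0108341 ]), 'grip_force': 0.0, 'opening': 0.9973792663288599}
scene dict_keys(['K', 'extrinsics']) [[528.2735126755347, 0.0, 326.83560967202226], [0.0, 528.2735126755347, 240.07972649427845], [0.0, 0.0, 1.0]] [965. 128. 938.]
side dict_keys(['K', 'extrinsics']) [[610.7611667045898, 0.0, 314.5586184130092], [0.0, 610.7611667045898, 251.68957926016208], [0.0, 0.0, 1.0]] [  179. -1046.   814.]
wrist dict_keys(['K', 'extrinsics']) [[375.438074502387, 0.0, 322.88955307134023], [0.0, 375.438074502387, 235.67995331587778], [0.0, 0.0, 1.0]] [159. 608. 384.]
```

View pics/scene0.png

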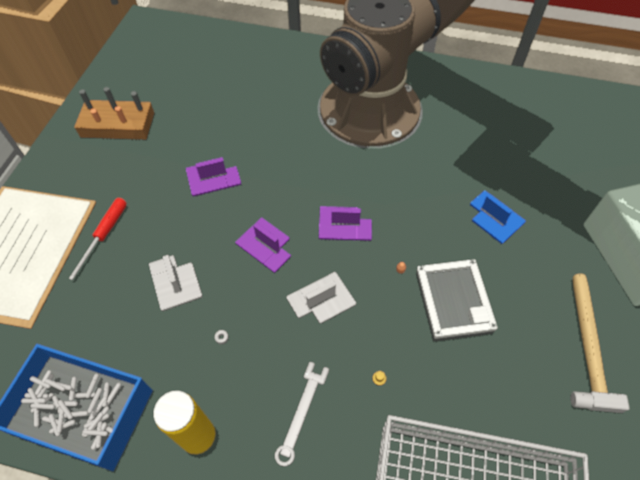

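View pics/side0.png

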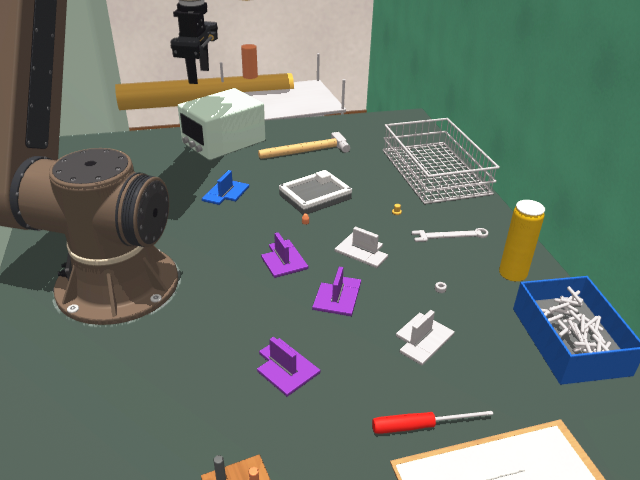

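The scene shows two grey brackets at about (175,282) and (321,297), the nest at about (456,298) with its key near (483,313), and blue and purple look-alikes. I'll zoom in on both views.

Run:
```python
from h import *
im=cv2.imread("pics/scene0.png");sd=cv2.imread("pics/side0.png")
a=cv2.resize(im[240:350,140:340],None,fx=4,fy=4,interpolation=cv2.INTER_CUBIC)[:, :800]
b=cv2.resize(im[250:350,400:510],None,fx=4,fy=4,interpolation=cv2.INTER_CUBIC)
cv2.imwrite("pics/c1.png",a);cv2.imwrite("pics/c2.png",b)
def cont(im,roi,lo):
    x0,y0,x1,y1=roi;h=cv2.cvtColor(im,cv2.COLOR_BGR2HSV)
    m=np.zeros(im.shape[:2],np.uint8);m[y0:y1,x0:x1]=((h[...,1]<60)&(h[...,2]>lo))[y0:y1,x0:x1]*255
    m=cv2.morphologyEx(m,cv2.MORPH_CLOSE,np.ones((5,5)))
    c=max(cv2.findContours(m,0,2)[0],key=cv2.contourArea);return c
for n,i,roi in(("scene",im,(140,250,210,315)),("scene",im,(280,265,365,330)),("scene",im,(410,250,505,345)),("side",sd,(390,300,460,365)),("side",sd,(325,220,395,270)),("side",sd,(270,165,360,215))):
    c=cont(i,roi,100);ap=cv2.approxPolyDP(c,2.5,True)[:,0]
    print(n,cv2.contourArea(c));
    for p in ap: print("  ",p,onz(n,p,8 if roi[0]<400 and roi!=(270,165,360,215) else 30).round())
```

```text
scene 4416.0
   [140 250] [ 517. -375.    8.]
   [140 314] [ 649. -315.    8.]
   [209 314] [ 617. -187.    8.]
   [209 250] [ 483. -238.    8.]
scene 5366.0
   [280 269] [491. -84.   8.]
   [280 329] [614. -47.   8.]
   [364 329] [576. 106.   8.]
   [364 265] [442.  78.   8.]
   [285 265] [480. -77.   8.]
scene 8836.0
   [410 250] [398. 161.  30.]
   [410 344] [594. 193.  30.]
   [504 344] [553. 357.  30.]
   [504 250] [353. 344.  30.]
side 4416.0
   [390 300] [ 538. -173.    8.]
   [390 364] [ 484. -339.    8.]
   [459 364] [ 605. -364.    8.]
   [459 300] [ 675. -201.    8.]
side 3364.0
   [325 220] [476. 136.   8.]
   [325 269] [433. -49.   8.]
   [337 269] [458. -54.   8.]
   [338 266] [463. -44.   8.]
   [343 269] [471. -56.   8.]
   [394 269] [578. -78.   8.]
   [394 220] [638. 104.   8.]
side 3976.0
   [270 165] [384. 390.  30.]
   [270 214] [347. 153.  30.]
   [300 214] [416. 140.  30.]
   [300 208] [421. 166.  30.]
   [351 194] [558. 205.  30.]
   [351 200] [550. 177.  30.]
   [309 214] [437. 136.  30.]
   [359 214] [553. 113.  30.]
   [359 165] [618. 346.  30.]
```

View pics/c1.png

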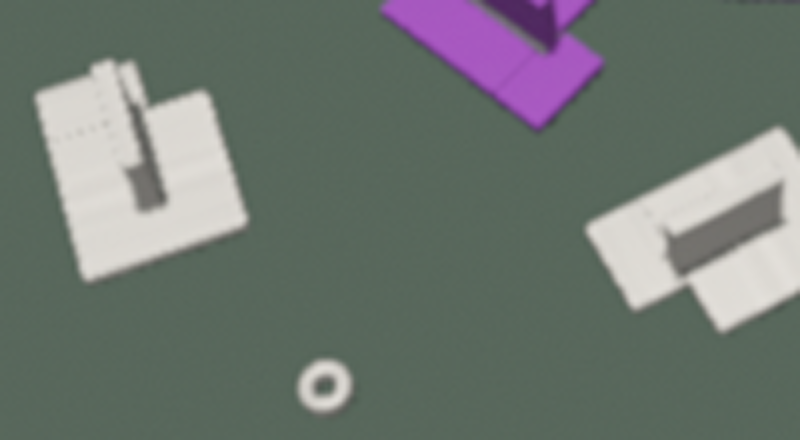

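View pics/c2.png

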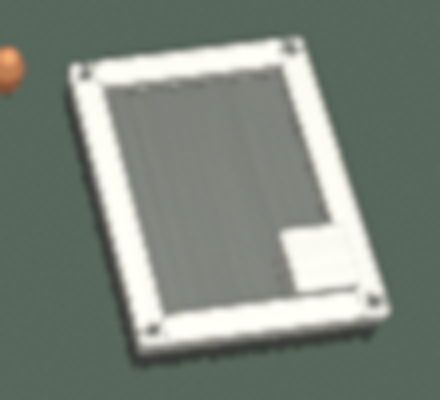

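The left bracket, with its notch at the upper right of its outline, is the wrong hand. The right bracket at scene (321,297) has its notch at lower left, which is +x,+y, so it fits. The nest's key is at its lower right. Next I'll measure the corners in both views.

```bash
cat >> h.py <<'E'
def cont(im,roi,lo,hi=256):
    x0,y0,x1,y1=roi;h=cv2.cvtColor(im,cv2.COLOR_BGR2HSV)
    m=np.zeros(im.shape[:2],np.uint8);m[y0:y1,x0:x1]=((h[...,1]<60)&(h[...,2]>lo)&(h[...,2]<hi))[y0:y1,x0:x1]*255
    m=cv2.morphologyEx(m,cv2.MORPH_CLOSE,np.ones((3,3)))
    return max(cv2.findContours(m,0,2)[0],key=cv2.contourArea)
E
python3 - <<'E'
from h import *
im=cv2.imread("pics/scene0.png");sd=cv2.imread("pics/side0.png")
for nm,r1,r2,z in(("br",(280,265,365,330),(325,220,395,270),8),("nest",(410,250,505,345),(270,165,360,215),30)):
    c1=cont(im,r1,150);c2=cont(sd,r2,150)
    A=cv2.approxPolyDP(c1,2.,True)[:,0];B=cv2.approxPolyDP(c2,2.,True)[:,0]
    print(nm,cv2.contourArea(c1),cv2.contourArea(c2)); print(B.tolist())
    for p in A:
        q=proj("side",onz("scene",p,z));b=B[np.argmin(np.linalg.norm(B-q,axis=1))]
        t,g=two(ray("scene",p),ray("side",b));print(p,onz("scene",p,z).round(1),q.round(1),b,t.round(1),round(g,1))
a=sd[155:275,260:400];cv2.imwrite("pics/c3.png",cv2.resize(a,None,fx=5,fy=5,interpolation=2))
E
```

```text
br 1908.5 567.5
[[335, 247], [374, 265], [387, 255], [378, 250], [382, 243], [379, 242], [374, 254], [353, 246], [352, 232]]
[355 301] [524.   77.1   8. ] [350.8 231.5] [352 232] [525.3  76.4   7.8] 3.0
[335 272] [471.2  24.8   8. ] [334.2 247.1] [335 247] [472.3  24.5   8.7] 1.5
[287 296] [545.2 -53.6   8. ] [376. 264.] [374 265] [542.4 -53.5   4.9] 3.0
[298 316] [580.6 -21.6   8. ] [387.1 253.5] [387 255] [579.9 -22.4   4.8] 1.2
[312 311] [564.3   1.6   8. ] [376.9 248.3] [378 250] [5.648e+02 3.000e-01 5.100e+00] 3.9
[320 322] [582.5  22.    8. ] [382.  242.1] [382 243] [582.2  21.6   6.2] 0.9
[353 305] [533.2  75.1   8. ] [354.8 231.5] [352 232] [529.2  76.2   4.9] 5.3
nest 4367.0 1530.0
[[351, 191], [351, 188], [326, 170], [279, 185], [282, 191], [303, 208]]
[474 259] [388.5 287.9  30. ] [278.  183.9] [279 185] [389.5 287.2  28.5] 3.7
[417 267] [433.5 181.   30. ] [303.8 204.1] [303 208] [430.  180.6  20.8] 3.6
[435 336] [568.  234.4  30. ] [351.8 187.6] [351 188] [566.7 235.   28.3] 1.3
[497 327] [523.3 342.7  30. ] [324.8 168.8] [326 170] [524.6 341.9  28. ] 4.5
```

View pics/c3.png

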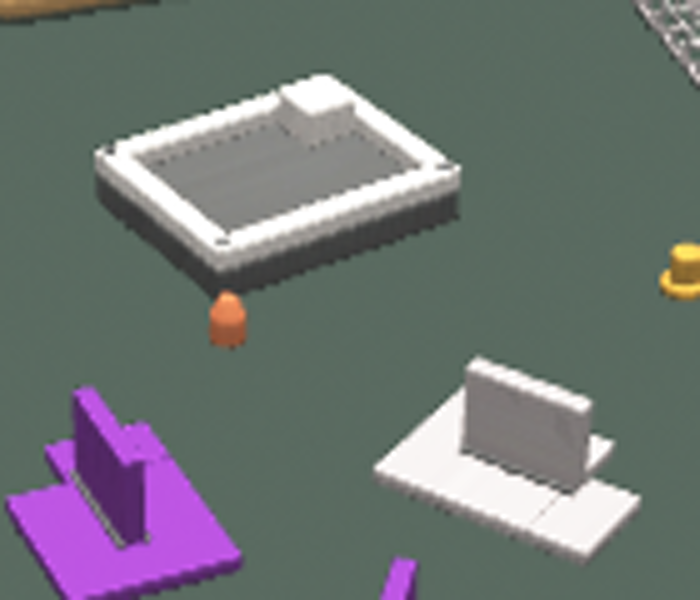

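step_arm([
  [[-35,-21,0,0,1],[-70,-42,0,0,1],[-105,-63,0,0,1],[-140,-84,0,0,1],[-175,-105,0,0,1],[-210,-126,0,0,1],[-245,-147,0,0,1],[-280,-168,0,0,1]],
])

```text
t: 0.82
eef_pos: [427.0, 323.2, 214.6]
tcp_rot: [3.142, -0.0, 2.772]
ft_force: [0.7, 0.5, 0.2]
opening: 1.0
grip_force: 0.0
```

step_arm([
  [[-35,-20,0,0,1],[-70,-40,0,0,1],[-70,-40,0,0,1],[-70,-40,0,0,1]],
])

```text
t: 1.15
eef_pos: [478.0, 260.7, 214.3]
tcp_rot: [-3.141, -0.0, 2.768]
ft_force: [-0.9, 0.4, -0.1]
opening: 1.005
grip_force: 0.0
```

Run:
```python
from h import *
s=env.state();print(s["t"],s["eef_pos"],s["tcp_rot"],s["qvel"].round(3))
c=cal("wrist");im=env.read_camera("wrist");cv2.imwrite("pics/w1.png",im);np.savez("w1.npz",K=c[0],E=c[1])
for P in((478,261,30),(538,12,8)):print(proj("wrist",P,c))
```

```text
1.15 [477.98428447 260.73783584 214.34968139] [-3.14135155e+00 -3.97921816e-04  2.76822961e+00] [ 0.059 -0.006  0.014  0.007  0.     0.022]
[324.50851481 214.14472645]
[136.17446445 339.21714922]
```

View pics/w1.png

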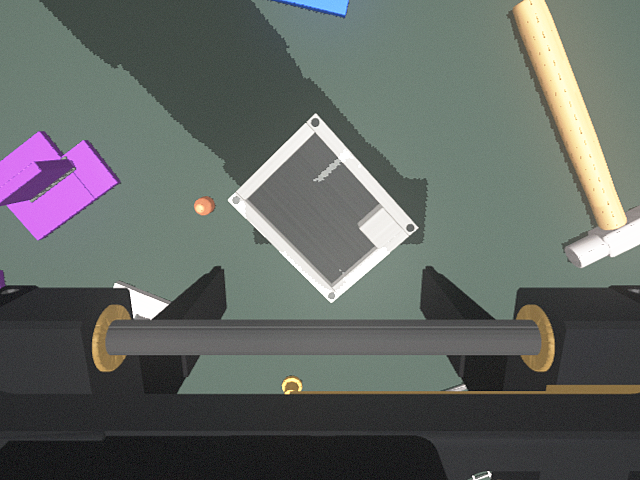

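The wrist view shows the whole nest: screws at about (315,122), (236,200), (410,228) and (331,296), key at (382,230). The target bracket is hidden behind the left finger at about (140,300). I'll measure the nest from here.

Run:
```python
from h import *
d=np.load("w1.npz");c=(d["K"],d["E"],0);im=cv2.imread("pics/w1.png");sc=cv2.imread("pics/scene0.png")
k=cont(im,(215,100,440,315),165);print(cv2.contourArea(k));A=cv2.approxPolyDP(k,4,True)[:,0]
S=cv2.approxPolyDP(cont(sc,(410,250,505,345),150),2.,True)[:,0]
Q=[]
for p in A:
    w=onz("wrist",p,30,c);q=proj("scene",w);b=S[np.argmin(np.linalg.norm(S-q,axis=1))]
    t,g=two(ray("wrist",p,c),ray("scene",b));print(p,w.round(1),"|",t.round(1),round(g,1));Q.append(w[:2])
r=cv2.minAreaRect(np.array([onz("wrist",p[0],30,c)[:2] for p in k],np.float32));print(r)
# inner dark floor
h=cv2.cvtColor(im,cv2.COLOR_BGR2HSV)[...,2]
m=np.zeros_like(h);cv2.fillPoly(m,[A],255);m[(h>140)]=0
m=cv2.morphologyEx(m,cv2.MORPH_OPEN,np.ones((9,9)))
f=max(cv2.findContours(m,0,2)[0],key=cv2.contourArea)
for z in(18,30):print(z,cv2.minAreaRect(np.array([onz("wrist",p[0],z,c)[:2] for p in f],np.float32)))
```

```text
17909.5
[315 113] [388.7 286.7  30. ] | [389.  287.2  31. ] 1.1
[228 201] [432.7 180.1  30. ] | [432.9 180.5  29.6] 1.2
[332 302] [566.  234.9  30. ] | [567.  234.6  27.7] 0.2
[418 227] [522.8 340.7  30. ] | [523.1 341.8  29.6] 2.0
((477.4243469238281, 260.04736328125), (146.36851501464844, 116.24658203125), 21.733657836914062)
18 ((477.4472961425781, 260.06396484375), (121.89312744140625, 91.7911376953125), 21.593135833740234)
30 ((475.2723693847656, 260.9085388183594), (117.89613342285156, 88.78119659423828), 21.593063354492188)
```

step_arm([
  [[-37,-15,0,0,1],[-74,-30,0,0,1],[-111,-45,0,0,1],[-148,-60,0,0,1],[-148,-60,0,0,1]],
])

```text
t: 1.62
eef_pos: [596.7, 150.3, 214.2]
tcp_rot: [-3.142, 0.001, 2.77]
ft_force: [0.0, 0.1, -0.4]
opening: 1.001
grip_force: 0.0
```

Nest measured: centre (477.4, 260.1), yaw 21.7°, rail tops at about 30 mm. Sizes match. Next I move over the bracket.

step_arm([
  [[1,-38,0,6,1],[2,-76,0,12,1],[2,-114,0,18,1],[2,-150,0,24,1],[2,-150,0,24,1],[2,-150,0,24,1]],
])

```text
t: 2.12
eef_pos: [536.6, 14.0, 214.9]
tcp_rot: [3.141, -0.0, 2.352]
ft_force: [-0.4, 0.3, 0.5]
opening: 0.998
grip_force: 0.0
```

```bash
cat > br.py <<'E'
from h import *
import sys
def run(tag,lo=150):
    s=env.state();print(s["t"],s["eef_pos"].round(1),s["tcp_rot"].round(4),s["qvel"].round(3).max())
    c=cal("wrist");im=env.read_camera("wrist");cv2.imwrite(f"pics/{tag}.png",im);np.savez(tag+".npz",K=c[0],E=c[1])
    u,v=proj("wrist",(538,12,8),c);print(u,v)
    return s,c,im,(u,v)
E
python3 - <<'E'
from br import *
s,c,im,(u,v)=run("w2")
u,v=int(u),int(v);k=cont(im,(u-110,v-110,u+110,v+110),150);print(cv2.contourArea(k))
S=cv2.approxPolyDP(cont(cv2.imread("pics/scene0.png"),(280,265,365,330),150),2.,True)[:,0]
for p in cv2.approxPolyDP(k,3,True)[:,0]:
    w=onz("wrist",p,8,c);q=proj("scene",w);b=S[np.argmin(np.linalg.norm(S-q,axis=1))]
    t,g=two(ray("wrist",p,c),ray("scene",b));print(p,w.round(1),"z53",onz("wrist",p,53,c).round(1),"|",t.round(1),round(g,1))
print(cv2.minAreaRect(np.array([onz("wrist",p[0],8,c)[:2] for p in k],np.float32)))
E
```

```text
2.1167 [536.6  14.  214.9] [ 3.1413e+00 -1.0000e-04  2.3525e+00] 0.037
323.6305429753119 211.5368377808856
28746.0
[432 101] [535.8 159.9   8. ] z53 [529.8 148.4  53. ] | [540.6 110.3  80.4] 67.4
[352 101] [482.  106.5   8. ] z53 [482.5 101.3  53. ] | [488.5  93.3 -49.5] 41.7
[408 170] [567.8 100.6   8. ] z53 [558.   96.2  53. ] | [557.3  86.7  64.4] 17.2
[424 170] [579.1 111.8   8. ] z53 [567.9 106.   53. ] | [563.8  90.8  81. ] 23.9
[428 174] [584.9 112.    8. ] z53 [573.  106.2  53. ] | [566.7  90.7  86.9] 22.9
[425 232] [627.5  70.6   8. ] z53 [610.6  69.8  53. ] | [606.5  49.5  73.6] 40.4
[422 237] [629.4  64.9   8. ] z53 [612.2  64.7  53. ] | [607.3  47.1  73.6] 35.5
[385 239] [603.7  36.4   8. ] z53 [589.6  39.6  53. ] | [594.8  32.   38.2] 13.0
[379 233] [594.6  36.4   8. ] z53 [581.6  39.6  53. ] | [589.9  30.9  26.2] 13.5
[373 234] [591.   31.3   8. ] z53 [578.4  35.1  53. ] | [587.7  27.9  20.6] 8.8
[330 272] [588.9 -29.6   8. ] z53 [576.6 -18.5  53. ] | [585.5 -22.9  21.4] 6.7
[318 265] [574.3 -33.    8. ] z53 [563.8 -21.5  53. ] | [576.5 -28.7   1.2] 11.9
[330 261] [580.
[... 1587 characters left out ...]
2 -90.3 -25. ] 68.4
[225 269] [ 507.4 -105.8    8. ] z53 [504.8 -85.5  53. ] | [520.3 -83.9  -9.2] 59.5
[228 308] [ 539.4 -137.6    8. ] z53 [ 533.  -113.5   53. ] | [546.5 -74.6  59.7] 70.5
[222 318] [ 542.6 -151.3    8. ] z53 [ 535.8 -125.6   53. ] | [549.5 -74.2  74.5] 78.1
[424 318] [700.3   5.4   8. ] z53 [674.7  12.3  53. ] | [631.5  29.9 128.4] 11.7
[418 302] [681.3  13.4   8. ] z53 [657.9  19.4  53. ] | [626.   30.8 114.2] 6.6
[421 269] [655.1  40.9   8. ] z53 [634.8  43.6  53. ] | [617.5  38.9  93.3] 14.2
[432 263] [658.3  53.5   8. ] z53 [637.6  54.7  53. ] | [618.7  44.1  97.8] 23.7
((541.5399780273438, 6.6418609619140625), (231.6573944091797, 225.5789794921875), 44.8077278137207)
```

View pics/w2.png

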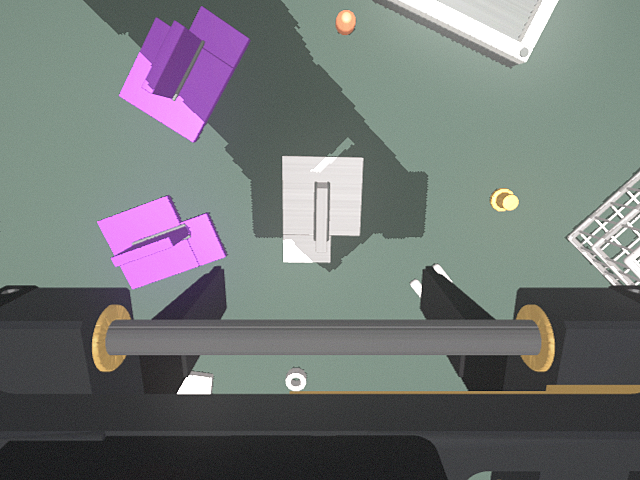

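The wrist view shows the bracket with plate corners (282,156), (363,157), (361,235), notch inner corner (330,235), (283,262), and the web at about x 316–329, with its axes nearly along the tool's. I'll refine using saturation, because the shadow spoils brightness.

Run:
```python
from br import *
d=np.load("w2.npz");c=(d["K"],d["E"],0);im=cv2.imread("pics/w2.png");h=cv2.cvtColor(im,cv2.COLOR_BGR2HSV)
x0,y0,x1,y1=262,140,385,272
print(h[200,270],h[200,345],h[250,300],h[150,350],h[200,321],h[145,290])
m=np.zeros(h.shape[:2],np.uint8);m[y0:y1,x0:x1]=(h[...,1]<30)[y0:y1,x0:x1]*255
m=cv2.morphologyEx(m,cv2.MORPH_OPEN,np.ones((3,3)));k=max(cv2.findContours(m,0,2)[0],key=cv2.contourArea)
S=cv2.approxPolyDP(cont(cv2.imread("pics/scene0.png"),(280,265,365,330),150),2.,True)[:,0]
for p in cv2.approxPolyDP(k,3,True)[:,0]:
    w=onz("wrist",p,8,c);b=S[np.argmin(np.linalg.norm(S-proj("scene",w),axis=1))]
    t,g=two(ray("wrist",p,c),ray("scene",b));print(p,w.round(1),"|",t.round(1),round(g,1))
print(cv2.minAreaRect(np.array([onz("wrist",p[0],8,c)[:2] for p in k],np.float32)))
for uv in((315.5,182),(328,182),(328,190),(315.5,250)):print(uv,onz("wrist",uv,53,c).round(1))
g=h[...,2];
for r in(195,205,215,225):print(r,g[r,308:336].tolist())
print([int(x) for x in g[172:262,322]])
sd=cv2.imread("pics/side0.png")
for a,b in(((382,237),),((352,227),)) if 0 else ():pass
# web top height: side web top corners (355,227),(378,236) at c3/5+roi ; scene top
for uv in((354.5,227),(378,235.5)):print("side z53",onz("side",uv,53).round(1),proj("wrist",onz("side",uv,53),c).round(1))
```

```text
[ 69  26 100] [ 10   7 231] [  0   0 255] [66 26 99] [  0   7 230] [76 30 95]
[272 143] [454.5  24.7   8. ] | [451.4  20.7 -29.4] 0.2
[271 153] [460.3  17.    8. ] | [458.9  18.3 -14.6] 8.0
[267 149] [454.9  17.1   8. ] | [452.2  16.8 -27.2] 8.1
[262 151] [452.7  12.2   8. ] | [449.8  13.7 -30.7] 13.5
[270 156] [461.5  14.2   8. ] | [460.6  17.2 -10.9] 10.9
[268 159] [462.1  10.7   8. ] | [461.6  15.7  -8.3] 14.5
[274 157] [465.   16.3   8. ] | [464.5  19.1  -3.9] 8.6
[262 163] [460.5   3.7   8. ] | [460.7  12.1  -8. ] 21.8
[278 170] [476.4   9.8   8. ] | [477.2  19.   21.1] 14.5
[273 177] [477.6   1.3   8. ] | [479.2  15.7  27. ] 22.4
[270 171] [471.4   3.5   8. ] | [472.7  15.1  14.4] 20.9
[262 170] [465.1  -1.4   8. ] | [466.8  11.4   5. ] 26.3
[262 188] [477.2 -14.5   8. ] | [481.3   9.9  37. ] 36.8
[266 188] [480.  -11.7   8. ] | [483.4  11.6  39.5] 33.8
[262 192] [479.9 -17.5   8. ] | [484.3   9.7  43.8] 38.9
[262 238] [512.3 -52.9   8. ] | [517.1 -68.4 -52. ] 6.1
[282 237] [526.3 -37.5   8. ] | [529.7 -54.4 -29.7] 13.1
[283 262] [545.8 -56.7   8. ] | [545.7 -54.6  10. ] 2.8
[3
[... 3596 characters left out ...]
4, 229, 227, 232, 226]
225 [230, 229, 230, 230, 235, 205, 125, 109, 202, 235, 229, 228, 230, 231, 228, 221, 229, 238, 213, 147, 97, 211, 239, 230, 231, 232, 230, 231]
[233, 232, 231, 230, 233, 232, 234, 230, 233, 243, 189, 162, 165, 163, 162, 149, 208, 235, 231, 229, 227, 229, 232, 231, 231, 227, 227, 229, 229, 229, 229, 229, 231, 229, 232, 229, 233, 229, 231, 231, 231, 230, 231, 228, 230, 229, 228, 229, 230, 227, 230, 230, 229, 228, 229, 230, 229, 226, 229, 229, 227, 229, 227, 225, 226, 227, 227, 226, 227, 230, 228, 227, 228, 228, 227, 226, 225, 228, 229, 231, 219, 227, 228, 226, 225, 227, 226, 223, 226, 242]
side z53 [517.4  29.8  53. ] [321.4 191.1]
side z53 [559. -12.  53.] [321.5 254.7]
```

Bracket measured: centre (536.6, 10.2), yaw about -46.3°, web top at about 53 mm (confirmed by its 10 mm thickness and the side ray). Now I descend to TCP z≈20 and grip.

step_arm([
  [[-2.7,-2.7,40,1,1],[-2.7,-2.7,80,1,1],[-2.7,-2.7,120,1,0.6],[-2.7,-2.7,150,1,0.2],[-2.7,-2.7,175,1,0],[-2.7,-2.7,190,1,0],[-2.7,-2.7,195,1,0],[-2.7,-2.7,195,1,0]],
])

```text
t: 2.83
eef_pos: [537.0, 11.6, 18.5]
tcp_rot: [-3.14, -0.002, 2.338]
ft_force: [0.2, 0.4, -0.1]
opening: 0.64
grip_force: 0.0
```

step_arm([
  [[0,0,0,0,-1],[0,0,0,0,-1],[0,0,0,0,-1],[0,0,0,0,-1],[0,0,0,0,-1],[0,0,0,0,-1],[0,0,0,0,-1],[0,0,0,0,-1]],
])

```text
t: 3.5
eef_pos: [537.5, 9.9, 19.8]
tcp_rot: [3.141, 0.0, 2.335]
ft_force: [0.7, 0.3, 2.4]
opening: 0.102
grip_force: 30.0
```

Gripped: opening 9.7 mm, matching the web. Now I lift, carry and turn +68° in the world, which is -68° about the tool's z.

step_arm([
  [[0,0,-10,0,-1],[0,0,-35,0,-1],[0,0,-70,0,-1],[0,0,-100,-3,-1],[25,15,-120,-9,-1],[55,32,-120,-16,-1],[85,50,-120,-23,-1],[115,67,-120,-30,-1]],
])

```text
t: 4.17
eef_pos: [505.2, 140.4, 140.4]
tcp_rot: [3.141, 0.0, 2.864]
ft_force: [0.8, -0.3, -4.5]
opening: 0.102
grip_force: 30.0
```

Run:
```python
from h import *
s=env.state();y=s["tcp_rot"][2]%(2*np.pi);print(s["eef_pos"],np.degrees(y),s["opening"],s["ft_force"],s["joints"][5])
d=np.array([478.1,260.4])-s["eef_pos"][:2];x=np.array([np.cos(y),np.sin(y)]);t=np.array([np.sin(y),-np.cos(y)])
print(d@x,d@t,"turn",np.degrees(y)-201.65)
```

```text
[505.18489931 140.40585915 140.44359273] 164.10472958178772 0.10206119922859293 [ 0.78186662 -0.29893576 -4.48119455] -1.1484007298664565
58.913253745114446 107.98802776974713 turn -37.54527041821228
```

step_arm([
  [[16,29,0,-7,-1],[32,58,0,-14,-1],[46,85,0,-21,-1],[59,108,0,-28,-1],[59,108,0,-35,-1],[59,108,0,-37.7,-1],[59,108,0,-37.7,-1],[59,108,0,-37.7,-1]],
])

```text
t: 4.83
eef_pos: [479.1, 259.4, 139.7]
tcp_rot: [3.142, -0.001, -2.768]
ft_force: [-0.1, 0.3, -4.7]
opening: 0.104
grip_force: 30.0
```

Run:
```python
from br import *
s,c,im,_=run("w3")
for p in((477.4,260.1,30),):print(proj("wrist",p,c))
y=s["tcp_rot"][2]%(2*np.pi);print(np.degrees(y))
d=np.array([478.1,260.4])-s["eef_pos"][:2];x=np.array([np.cos(y),np.sin(y)]);t=np.array([np.sin(y),-np.cos(y)]);print(d@x,d@t,s["ft_force"],s["moment"])
```

```text
4.8333 [479.1 259.4 139.7] [ 3.1415e+00 -7.0000e-04 -2.7681e+00] 0.013
9.590131626085695 184.7286339972713
[325.47108313 232.82271335]
201.39848478647255
0.5344076741823132 1.3232897846699778 [-0.12660592  0.25859006 -4.7131874 ] [ 0.06379315  0.05001884 -0.03078032]
```

View pics/w3.png

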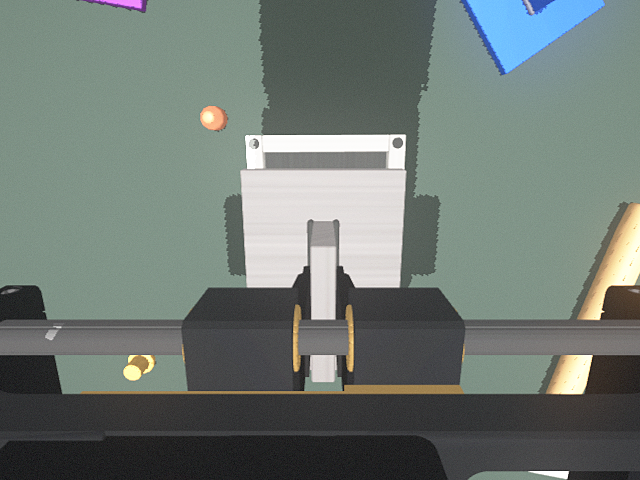

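The wrist view shows the held plate parallel to the nest, its rear edge at row 170 from column 241 to 406, and the nest's rear rail behind it. I'll check the held plate's position from those corners.

Run:
```python
from br import *
d=np.load("w3.npz");c=(d["K"],d["E"],0)
a=np.radians(21.4);R=np.array([[np.cos(a),-np.sin(a)],[np.sin(a),np.cos(a)]])
P=[]
for uv in((241,170),(406,170)):
    w=onz("wrist",uv,127.9,c);P.append(R.T@(w[:2]-[479.1,259.4]))
    print(w.round(1),P[-1].round(1),"expect (-55,-+40)")
```

```text
[440.5 201.5 127.9] [-57.1 -39.8] expect (-55,-+40)
[411.7 274.9 127.9] [-57.1  39. ] expect (-55,-+40)
```

step_arm([
  [[0,1.5,30,-0.3,-1],[0,1.5,55,-0.3,-1],[0,1.5,75,-0.3,-1],[0,1.5,83,-0.3,-1],[0,1.5,90,-0.3,-1],[0,1.5,94,-0.3,-1],[0,1.5,97,-0.3,-1],[0,1.5,97,-0.3,-1]],
])

```text
t: 5.55
eef_pos: [479.2, 260.9, 42.9]
tcp_rot: [3.142, 0.001, -2.761]
ft_force: [-1.2, -0.4, -4.4]
opening: 0.107
grip_force: 30.0
```

step_arm([
  [[0,0,2,0,-1],[0,0,4,0,-1],[0,0,4.5,0,-1],[0,0,4.5,0,-1]],
])

```text
t: 5.88
eef_pos: [478.9, 260.9, 38.3]
tcp_rot: [3.142, 0.0, -2.761]
ft_force: [-0.1, -0.3, -4.0]
opening: 0.106
grip_force: 30.0
```

step_arm([
  [[0,0,0.5,0,-1],[0,0,0.8,0,-1],[0,0,0.8,0,-1],[0,0,0.8,0,-0.4],[0,0,0.8,0,-0.4],[0,0,0.8,0,-0.4],[0,0,0.8,0,-0.4],[0,0,0.8,0,-0.4]],
])

```text
t: 6.55
eef_pos: [479.0, 260.9, 37.3]
tcp_rot: [3.142, 0.0, -2.761]
ft_force: [0.7, -0.0, 0.5]
opening: 0.298
grip_force: 0.0
```

step_arm([
  [[0,0,-5,0,-0.4],[0,0,-20,0,-0.4],[0,0,-50,0,-0.4],[0,0,-90,0,-0.4],[0,0,-130,0,0],[0,0,-170,0,1],[0,0,-170,0,1],[0,0,-170,0,1]],
])

```text
t: 7.22
eef_pos: [479.4, 261.1, 209.7]
tcp_rot: [3.142, 0.005, -2.761]
ft_force: [-0.3, 0.2, -1.0]
opening: 0.519
grip_force: 0.0
```

Run:
```python
from br import *
s,c,im,_=run("w4");print(s["opening"],s["ft_force"])
sd=env.read_camera("side");a=cv2.resize(sd[150:270,260:400],None,fx=3,fy=3,interpolation=2);b=cv2.resize(im[100:320,200:460],(425,360))
cv2.imwrite("pics/f.png",np.hstack([b,a])[:, :800])
```

```text
7.2167 [479.4 261.1 209.7] [ 3.1415  0.0048 -2.7608] 0.054
64.98368474899837 172.09643313716944
0.5192173140002172 [-0.27076576  0.18706869 -1.04622326]
```

View pics/f.png

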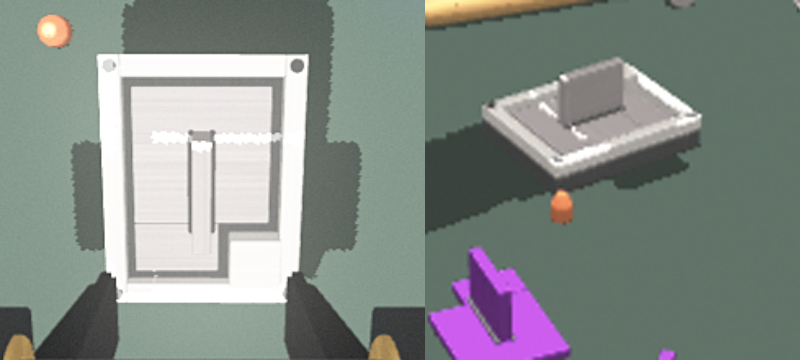

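The bracket lies flat in the pocket with an even gap all round, and its notch sits over the key. The arm is clear, so I'm handing in.

```bash
python3 -c "
from cell import env
print(env.job_done())"
```

```text
the job is handed in; nothing more can be done
None
```

The fitting bracket is seated flat in the nest with its notch over the key, the other bracket was left where it lay, and the job is handed in (no verdict was shown) at about 7.3 s of arm time.

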